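# Pulse the spice grinder: fit its bayonet lid and hold it at half turn

## Robot

A 6-joint arm with a two-finger parallel gripper is mounted at the origin on the work surface. World frame = base frame: x ahead of the robot, y to its left, z up, the work surface at z = 0. Lengths are in m, angles in rad, forces in N, time in s.
With the tool pointing down it reaches from about 0.375 to 0.9 m from the base axis. Payload 3.1 kg.
Tool frame: the origin (TCP) lies midway between the tips of the shut fingers; the grasp point (between the pads) lies 19 mm behind it (pinch_z is the distance from the TCP to the grasp point, in m); y points along the fingers, z is the direction in which the jaws open and shut, and the axes are right-handed (so a half turn about y gives the same grasp; the last joint's range is limited). The gripper opens to 87 mm and grips with 3 to 60 N. Pads are 19 mm wide; open, the fingers measure 117 mm over their backs; the gripper's body (75 mm by 190 mm) begins 51 mm behind the grasp point.
Start: joints at [-1.421, 0.527, 1.433, -0, 1.181, -0.178], TCP at [0.202, -0.591, 0.223] pointing down, gripper open.
Joint ranges: [-3.08, 3.08], [-0.75, 2.2], [0.22, 2.44], [-1.43, 4.57], [0, 2.65], [-2.85, 2.85]. Speed limits (rad/s): [2.79, 2.79, 3.14, 3.14, 3.14, 3.14].

## Interface

Orientations are given as a unit quaternion [x, y, z, w].
In Python, from rig import * gives the robot as it stands.
- The arm moves only by the tool drive_tool, never from a script. Its argument "plan" is a list of rows, each a list of 7 numbers: the shift along the tool's x, y, z in mm, then the turn, a rotation vector about the tool's x, y, z in degrees, then the finger opening in mm, from 0 to 87. A call has 1 to 10 rows; each row is the pose to reach, as a shift and turn from the pose commanded when the call began, along the tool's axes at that moment; what a row does not reach only later rows make up. A row lasts 1/10 s, in which the tool goes at most 50 mm and 8.59 degrees, less where a joint would pass 70% of its speed; a pose out of reach is approached as far as the arm can. A call with a gripper value outside its range is refused whole. The fingers move at their own pace and stop on an object; "newtons" is the grip in N (left out, the last holds). Time passes only in rows, so rows that repeat a pose let the fingers close. It gives the time, the measured TCP pose, the force and the opening at its end, in the units of the state.
- get_obs(): the state, without advancing time (a new reading comes with each control period).
- camera(name): name is "side" or "top" or "wrist"; returns the picture (400x640x3 uint8, blue, green, red); there is no depth.
- get_calibration(name): a dict with "fx", "fy", "cx", "cy" (pixels), "origin" and "rotation" of the camera in the world; the wrist camera has in their place "tool_from_camera" (4x4, takes a point from camera to tool coordinates, whose origin is the TCP and whose axes are the tool frame's). Camera axes: x right, y down, z forward; pixel columns grow to the right and rows downward; lengths in m; the calibration is good to about 2 mm. A picture is of the moment at which its call begins: read the wrist's pose just before it. get_calibration takes no time and is no camera call.
- hand_in(): hands the job in, once; it reports no verdict.
Trained networks look in the newest picture that a camera, given by its name, has taken for a name from the list of things; names that differ only in an ending like _2 or _b are one class to them, and where a whole thing is asked for, a point or a joint stands for the part that bears it (a point fixed in the world has none). Each returns a list of dicts, best first, with "conf" (0 to 1); they miss things now and then, are a little off and sometimes report something else, mostly with a low value. They report only what shows in the picture. A call takes as long as a camera call. They do not tell look-alikes from the thing itself.
- spot_in(camera, target): "location" ([column, row] in pixels, amid what is visible of it).
- mark_of(camera, target): "location" ([column, row] in pixels: a listed point, or the origin of a listed thing).
The state is a dict: "time": time; "q": joint angles; "joint_velocities": joint speeds; "joint_torque": joint torques, N m; "position": TCP position; "tool_rot": TCP orientation; "ft_force": force on the tool from outside, world axes, zero at the start; "moment": the same for the moment, N m; "grip_width": finger opening in m.
Only numpy, scipy, OpenCV 4.12 (cv2) and the standard library are available. Lean on these libraries where they do the work, as an engineer would, in place of code of your own. Each camera call takes 0.05 s, during which the arm holds its last target. There are 200 camera calls.

## Task

Fit the grinder's lid, the one with the upright fin and two lugs: drop it fully into the grinder's mouth with its lugs through the notches in the rim, then twist it clockwise, against the spring, to half-way of its turn (the pulse position), where its fin points at the short ribs on the housing, staying well short of the lock at the end of the turn. Finish while still gripping the lid and holding it there, half-way; do not let go. Leave the other things on the table where they stand.

Things in the scene. Friction and masses are not known exactly. Their poses are not given: they have to be found in the camera images.
- mouth (a point): Centre of the grinder's mouth, on the top face of its steel rim, 113 mm above the table. z up; the x axis (both ways) points through the two notches. The rim is a flat ring 8 mm thick, hole 78 mm across, with two opposite notches 20 mm wide reaching out to 96 mm across. Where it stands and its yaw differ each run.
- grinder: The spice grinder, fixed: white round housing, 113 mm high, 104 mm across at its top, 120 at its foot, open at the top, lumps of spice inside. Black ribs on its side below the rim, clockwise of each notch (36 and 68 degrees), show where the ends of the lid's fin point: the short rib (12 mm tall) at half-way, the tall rib (40 mm) at the lock. Origin: centre of its foot; same axes as the mouth.
- twist (a joint): Angle (rad) of the sprung collar in the mouth that the lid's lugs push clockwise (seen from above): 0 at rest, 0.55 half-way (pulse), 1.1 at the end of the turn, where the lid locks. Lugs centred in the notches meet it after about 0.08 rad. The spring resists with 0.12 N m at 0 and 0.32 N m half-way, and turns collar and lid back when the lid is let go.
- lid_grip (a point): Grip point of the grinder's grey bayonet lid: on its axis, inside its upright fin (58 mm long, 16 thick, 45 high), 49 mm above the lid's underside, 26 above the flange top, 19 below the fin top. z up; x (both ways) along the fin and through the two lugs. Fully in, flange on the rim, it is 31 mm above the mouth point.
- lid: The loose bayonet lid, about 0.12 kg, right way up; origin: centre of its underside. Spigot 72 mm across (66 at its bevelled foot), 18 high; two opposite lugs 1 to 7 mm above its underside, 14 wide, out to 88 mm across; flange 98 across, 5 thick; fin on top. Same after half a turn. Turned, the lugs run under the rim with 3 mm of play.
- plain_lid: Bystander, loose: a plain round lid of the same grey plastic as the grinder's lid, 94 across, 14 thick, with a small round knob on top (36 high in all) and no fin and no lugs; it is not part of the job. It may lie in either of the two lid places (mm). Origin: centre of its underside.
- squeeze_bottle: Bystander, loose: yellow squeeze bottle with a pointed spout, 62 across, 175 high (mm). Origin: centre of its underside.
- bottle: Bystander, loose: clear bottle with a green cap, 60 across, 190 high (mm). Origin: centre of its underside.
- bowl: Bystander, loose: small black bowl, 104 across, 45 high (mm). Origin: centre of its underside.
- cup: Bystander, loose: steel cup, 76 across, 90 high (mm). Origin: centre of its underside.
- jar: Bystander, loose: amber jar with a white cap, 76 across, 75 high (mm). Origin: centre of its underside.
- spoon: Bystander, loose: steel spoon 160 long, lying flat (mm). Origin: on its handle-to-bowl line, near the table.
There are look-alikes about, which are no part of the job. What is shaped like the lid but purple or red is not meant.

How it is judged:
By the outcome, as a careful person would: the job done as asked, in the order asked, and still so for the second after the job is handed in, while the arm keeps its last pose, push and grip.
It also fails if it takes over 40 s, if anything falls off the work surface, if the arm or the gripper's body presses on something with over 40 N, if the wrist force passes 120 N, or if a joint passes its speed limit or range.

## Working session

There is one attempt and no reset: what is moved stays moved. The work goes in short steps, Python scripts to look and compute and a tool call to move; the robot and the scene stay as the last step left them, time stands still between calls to the robot, and variables do not carry over. Pictures are saved under pics/ and viewed, about 8 in all and at most 12, crops included, and the job is handed in when it is done.

Besides the shell and the picture viewer there is one more tool, called after "Call:" in YAML: its name, and indented under it one key for each argument. drive_tool: Moves the arm, as the interface text tells. Its arguments: {"type":"object","properties":{"plan":{"type":"array","items":{"type":"array","items":{"type":"number"}}},"newtons":{"type":"number"}},"required":["plan"]}

```bash
mkdir -p pics; ls; python3 - <<'E'
from rig import *
import cv2,numpy as np
o=get_obs();print({k:np.round(v,3).tolist() for k,v in o.items()})
for n in("top","side"):
    c=get_calibration(n);print(n,c)
    cv2.imwrite(f"pics/{n}0.png",camera(n))
    for t in("mouth","lid_grip","lid","plain_lid","grinder"):
        print(t,[(np.round(d["location"]).tolist(),round(d["conf"],2)) for d in mark_of(n,t)])
print(get_calibration("wrist"))
E
```

```text
pics
{'time': 0.0, 'q': [-1.421, 0.528, 1.434, -0.0, 1.181, -0.179], 'joint_velocities': [-0.0, -0.0, 0.001, 0.0, 0.001, 0.001], 'joint_torque': [0.001, -44.004, -17.659, 0.063, 0.058, -0.0], 'position': [0.202, -0.591, 0.222], 'tool_rot': [-0.116, 0.698, -0.697, 0.116], 'ft_force': [-0.254, -0.302, 0.018], 'moment': [0.005, 0.009, -0.01], 'grip_width': 0.087}
top {'fx': 361.3695901427267, 'fy': 361.3695901427267, 'cx': 318.55828994313674, 'cy': 201.74804565198843, 'origin': array([0.50770578, 0.0292733 , 1.06829023]), 'rotation': array([-0.70367097,  0.70977746, -0.0164999 ,  0.02812247])}
mouth [([252.0, 202.0], 0.86)]
lid_grip [([348.0, 283.0], 0.77), ([246.0, 276.0], 0.74), ([355.0, 227.0], 0.73), ([312.0, 177.0], 0.6)]
lid [([314.0, 179.0], 0.96), ([346.0, 277.0], 0.95), ([251.0, 272.0], 0.79), ([294.0, 261.0], 0.76), ([353.0, 224.0], 0.68)]
plain_lid [([436.0, 202.0], 0.89), ([354.0, 229.0], 0.2)]
grinder [([261.0, 203.0], 0.78)]
side {'fx': 388.31883253944244, 'fy': 388.31883253944244, 'cx': 317.04008330622577, 'cy': 191.67247235348214, 'origin': array([ 0.42614251, -0.6594502
[... 210 characters left out ...]
0, 190.0], 0.61), ([223.0, 236.0], 0.55)]
lid [([246.0, 205.0], 0.87), ([292.0, 243.0], 0.59), ([340.0, 204.0], 0.59), ([226.0, 248.0], 0.58), ([231.0, 176.0], 0.57)]
plain_lid [([344.0, 335.0], 0.59)]
grinder [([306.0, 169.0], 0.88)]
{'fx': 333.45705879625905, 'fy': 333.45705879625905, 'cx': 316.8982794522238, 'cy': 198.59983740347806, 'tool_from_camera': array([[-1.14206941e-03,  9.52253621e-01,  3.05305973e-01,
        -8.53138238e-02],
       [-3.53132130e-05, -3.05306210e-01,  9.52254229e-01,
        -1.61265630e-01],
       [ 9.99999347e-01,  1.07675909e-03,  3.82308018e-04,
         1.03929190e-03],
       [ 0.00000000e+00,  0.00000000e+00,  0.00000000e+00,
         1.00000000e+00]])}
```

View pics/top0.png

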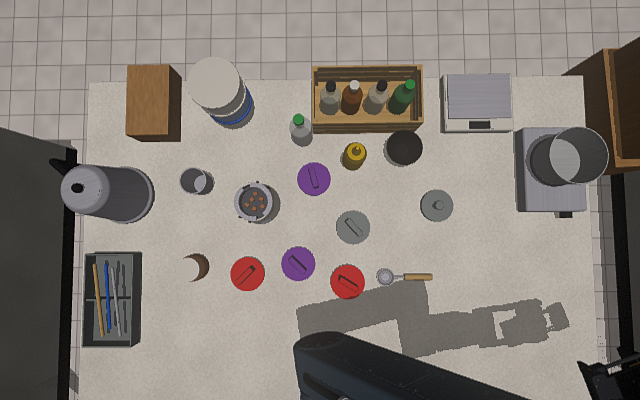

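View pics/side0.png

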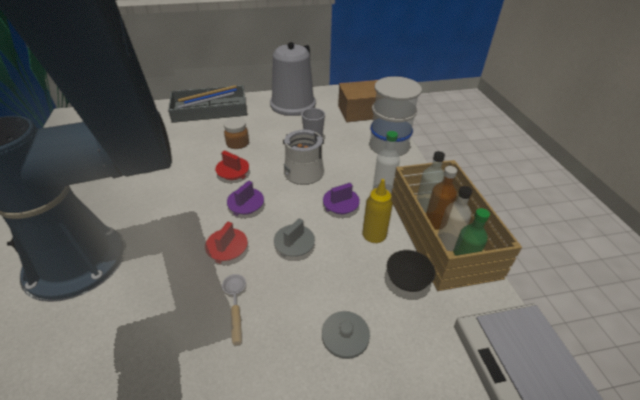

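Candidates in the top view are purple lids (314,179) and (298,263), red lids (247,273) and (347,281), a plain grey lid with a knob (436,205), and a grey lid with a fin (353,227). By the description I choose the grey finned one at (353,227). The grinder's mouth is at (252,202).

```bash
cat > h.py <<'E'
from rig import *
import cv2,numpy as np
from scipy.spatial.transform import Rotation as R
def cam(name,obs=None):
    c=get_calibration(name)
    if name=="wrist":
        T=np.eye(4);T[:3,:3]=R.from_quat(obs["tool_rot"]).as_matrix();T[:3,3]=obs["position"]
        M=T@c["tool_from_camera"]
    else:
        M=np.eye(4);M[:3,:3]=R.from_quat(c["rotation"]).as_matrix();M[:3,3]=c["origin"]
    K=np.array([[c["fx"],0,c["cx"]],[0,c["fy"],c["cy"]],[0,0,1]])
    return K,M
def at_z(K,M,uv,z):
    d=M[:3,:3]@np.linalg.solve(K,[uv[0],uv[1],1]);o=M[:3,3]
    return o+d*(z-o[2])/d[2]
def proj(K,M,P):
    p=(np.linalg.inv(M)@np.r_[P,1])[:3];p=K@p;return p[:2]/p[2]
E
python3 - <<'E'
from h import *
K,M=cam("top");S=cam("side")
print("lid origin",at_z(K,M,(353,224),0),"grip",at_z(K,M,(355,227),.049), "flange centre",at_z(K,M,(353,227),.023))
print("mouth",at_z(K,M,(252,202),.113))
print("side lid",at_z(*S,(292,243),0), "mouth",at_z(*S,(301,140),.113))
im=cv2.imread("pics/top0.png")
a=cv2.resize(im[165:240,215:290],(600,600),interpolation=cv2.INTER_CUBIC)[:, :400+200]
b=cv2.resize(im[190:265,316:391],(600,600),interpolation=cv2.INTER_CUBIC)
cv2.imwrite("pics/crop.png",cv2.resize(np.hstack([a,b]),(800,400)))
E
```

```text
lid origin [ 0.50868253 -0.05438625  0.        ] grip [ 0.50018016 -0.05604097  0.049     ] flange centre [ 0.50003424 -0.05246334  0.023     ]
mouth [0.5691045  0.22162299 0.113     ]
side lid [ 0.49805852 -0.04509568  0.        ] mouth [0.56752208 0.21745593 0.113     ]
```

View pics/crop.png

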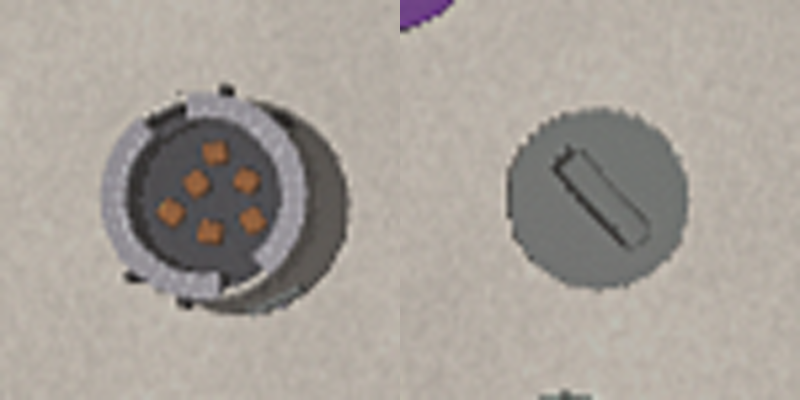

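The close crop confirms it: a grey flange with a rectangular fin (ends near 565,160 and 640,240 in the crop, yaw about 43°). The mouth's notches lie at (167,115) and (240,280) in the crop, which puts the mouth yaw at about 24°, with the ribs clockwise of them.

```bash
cat >> h.py <<'E'
def tgt(jaw_deg):   # tool pointing down, jaw axis (z) at this yaw
    a=np.radians(jaw_deg);z=np.array([np.cos(a),np.sin(a),0]);y=np.array([0,0,-1.])
    return R.from_matrix(np.c_[np.cross(y,z),y,z])
def rel(o,P,jaw):
    r=R.from_quat(o["tool_rot"])
    return np.round(r.inv().apply(np.array(P)-o["position"])*1000,1),np.round((r.inv()*tgt(jaw)).as_rotvec(degrees=True),2)
def jaw(o):
    z=R.from_quat(o["tool_rot"]).as_matrix()[:,2];return np.degrees(np.arctan2(z[1],z[0]))
E
python3 - <<'E'
from h import *
o=get_obs();print("jaw",jaw(o),np.degrees(o["q"]))
print(R.from_quat(o["tool_rot"]).as_matrix().round(2))
for j in(133,-47):print(j,rel(o,[.5,-.053,.2],j))
E
```

```text
jaw -71.15996165451055 [-8.13862810e+01  3.02220776e+01  8.20867934e+01 -7.38909860e-05
  6.76901589e+01 -1.02262913e+01]
[[-0.95  0.    0.32]
 [-0.32 -0.   -0.95]
 [ 0.   -1.    0.  ]]
133 (array([-456.1,   22.6, -413.4]), array([ -0.  , 155.84,  -0.  ]))
-47 (array([-456.1,   22.6, -413.4]), array([ -0.  , -24.16,   0.  ]))
```

Call:
drive_tool:
  plan:
    - [-456,10,-413,0,-24,0,87]
    - [-456,10,-413,0,-24,0,87]
    - [-456,10,-413,0,-24,0,87]
    - [-456,10,-413,0,-24,0,87]
    - [-456,10,-413,0,-24,0,87]
    - [-456,10,-413,0,-24,0,87]
    - [-456,10,-413,0,-24,0,87]
    - [-456,10,-413,0,-24,0,87]
    - [-456,10,-413,0,-24,0,87]
    - [-456,10,-413,0,-24,0,87]

```text
time: 1.6
position: [0.4451, -0.1525, 0.2148]
tool_rot: [0.258, -0.658, 0.659, -0.258]
ft_force: [1.2, -0.3, -0.1]
grip_width: 0.087
```

Call:
drive_tool:
  plan:
    - [-40,1,-13,0,0,0,87]
    - [-80,2,-26,0,0,0,87]
    - [-108,3,-35,0,0,0,87]
    - [-108,3,-35,0,0,0,87]
    - [-108,3,-35,0,0,0,87]

```text
time: 2.1
position: [0.4995, -0.0548, 0.2114]
tool_rot: [0.259, -0.658, 0.658, -0.259]
ft_force: [-0.3, -0.3, 0.0]
grip_width: 0.0867
```

```bash
python3 - <<'E'
from h import *
o=get_obs();im=camera("wrist");cv2.imwrite("pics/w1.png",im)
K,M=cam("wrist",o);print(o["position"],jaw(o),np.abs(o["joint_velocities"]).max())
print("expect",proj(K,M,[.5,-.053,.023]))
for t in("lid_grip","lid","plain_lid"):
    for d in mark_of("wrist",t):print(t,np.round(d["location"]),d["conf"],at_z(K,M,d["location"],.049 if t=="lid_grip" else 0).round(4))
E
```

```text
[ 0.49953288 -0.05479073  0.21142456] -47.044993601902796 0.03668381849236146
expect [314.62250824 172.92683728]
lid_grip [316. 178.] 0.9 [ 0.5022 -0.0532  0.049 ]
lid_grip [124. 147.] 0.71 [0.397 0.104 0.049]
lid_grip [207. 271.] 0.6 [ 0.3431 -0.038   0.049 ]
lid [316. 170.] 0.95 [ 0.4994 -0.0549  0.    ]
lid [148. 140.] 0.9 [0.3975 0.1045 0.    ]
lid [14. 61.] 0.68 [0.37   0.2521 0.    ]
lid [217. 248.] 0.6 [ 0.3439 -0.0329  0.    ]
lid [492. 266.] 0.31 [ 0.5598 -0.3014  0.    ]
plain_lid [494. 263.] 0.8 [ 0.5639 -0.2998  0.    ]
```

View pics/w1.png

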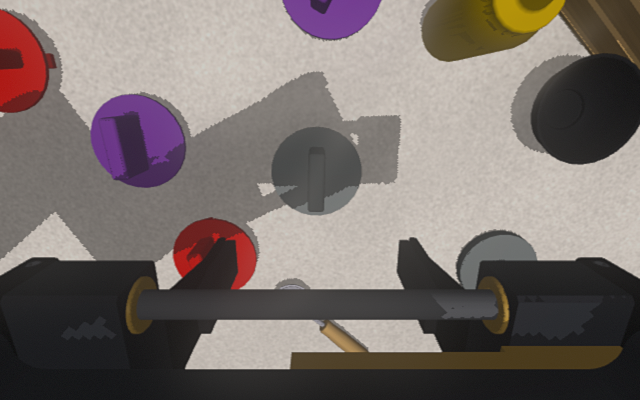

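The finned grey lid is straight ahead at (316,175), with the fin vertical in the picture, so it lines up with the jaws. Next I descend and grip.

Call:
drive_tool:
  plan:
    - [-2,45,0,0,0,0,60]
    - [-2,90,0,0,0,0,60]
    - [-2,130,0,0,0,0,60]
    - [-2,160,0,0,0,0,60]
    - [-2,181,0,0,0,0,60]
    - [-2,181,0,0,0,0,60]
    - [-2,181,0,0,0,0,60]
  newtons: 60

```text
time: 3.0
position: [0.501, -0.0546, 0.0305]
tool_rot: [-0.258, 0.659, -0.658, 0.258]
ft_force: [0.2, 0.1, 0.2]
grip_width: 0.0604
```

Call:
drive_tool:
  plan:
    - [0,0,0,0,0,0,10]
    - [0,0,0,0,0,0,10]
    - [0,0,0,0,0,0,10]
    - [0,0,0,0,0,0,10]
    - [0,0,0,0,0,0,10]
    - [0,0,0,0,0,0,10]
    - [0,0,0,0,0,0,10]
  newtons: 60

```text
time: 3.7
position: [0.5009, -0.0536, 0.0305]
tool_rot: [-0.258, 0.658, -0.658, 0.258]
ft_force: [-0.0, 0.5, 1.8]
grip_width: 0.0155
```

Call:
drive_tool:
  plan:
    - [0,-30,0,0,0,0,10]
    - [0,-75,0,0,0,0,10]
    - [0,-120,0,0,0,0,10]
    - [0,-165,0,0,0,0,10]
    - [0,-205,0,0,0,0,10]
    - [-25,-220,-28,0,3,0,10]
    - [-55,-220,-62,0,6,0,10]
    - [-85,-220,-96,0,9,0,10]
    - [-115,-220,-130,0,12,0,10]
    - [-140,-220,-158,0,16,0,10]

```text
time: 4.7
position: [0.4952, 0.1595, 0.2501]
tool_rot: [-0.164, 0.688, -0.688, 0.163]
ft_force: [0.2, -0.7, -1.5]
grip_width: 0.0153
```

Call:
drive_tool:
  plan:
    - [-6,0,-12,0,2,0,10]
    - [-12,0,-24,0,3,0,10]
    - [-12,0,-24,0,3,0,10]
    - [-12,0,-24,0,3,0,10]
    - [-12,0,-24,0,3,0,10]

```text
time: 5.2
position: [0.4959, 0.1833, 0.2501]
tool_rot: [0.146, -0.692, 0.692, -0.146]
ft_force: [0.6, -0.0, -1.8]
grip_width: 0.0157
```

```bash
python3 - <<'E'
from h import *
o=get_obs();im=camera("wrist");cv2.imwrite("pics/w2.png",im)
K,M=cam("wrist",o);print(o["position"],jaw(o),o["ft_force"])
print("expect",proj(K,M,[.5685,.22,.113]))
for t in("mouth","grinder","lid_grip","lid"):
    for d in mark_of("wrist",t):print(t,np.round(d["location"],1),d["conf"],at_z(K,M,d["location"],{"mouth":.113,"lid_grip":.27,"lid":.22}.get(t,0)).round(4))
E
```

```text
[0.495941   0.18331375 0.25014867] -66.18620745479913 [ 0.63147656 -0.04358844 -1.81449049]
expect [310.5721477   96.47130825]
mouth [313.8  95.6] 0.65 [0.5703 0.2178 0.113 ]
grinder [313.6  94.1] 0.96 [0.5701 0.219  0.    ]
lid_grip [221.4 242.1] 0.93 [0.4955 0.2304 0.27  ]
lid_grip [317.2 276.1] 0.86 [0.4972 0.1824 0.27  ]
lid_grip [484.4  96.1] 0.58 [0.6003 0.154  0.27  ]
lid [229.1 226.9] 0.79 [0.4794 0.2341 0.22  ]
lid [315.7 233.1] 0.73 [0.4973 0.1834 0.22  ]
```

View pics/w2.png

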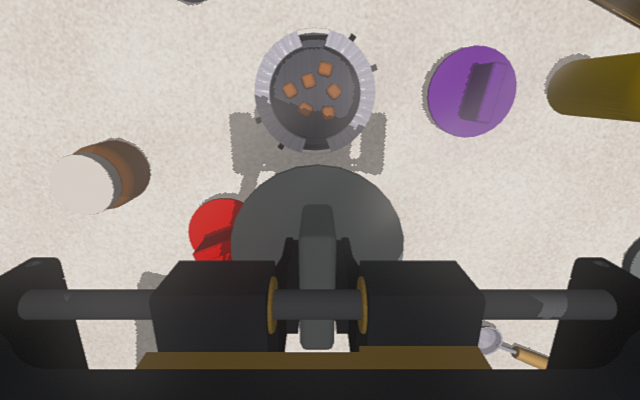

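The view shows the mouth at about (314,93), with notches near (314,40) and (314,148), so yaw is about 24°. The held lid is gripped centrally. Next I fit a mouth model for a precise centre and yaw.

```bash
python3 - <<'E'
from h import *
o=get_obs();K,M=cam("wrist",o)
im=cv2.imread("pics/w2.png");g=cv2.GaussianBlur(cv2.cvtColor(im,cv2.COLOR_BGR2GRAY),(3,3),0).astype(np.float32)
W=np.linalg.inv(M)
def P(p,pts):
    c,s=np.cos(p[2]),np.sin(p[2])
    X=np.c_[p[0]+c*pts[:,0]-s*pts[:,1],p[1]+s*pts[:,0]+c*pts[:,1],np.full(len(pts),.113)]
    q=(K@(W[:3,:3]@X.T+W[:3,3:])).T;return q[:,:2]/q[:,2:]
def val(p,pts):
    u=P(p,pts).astype(np.float32);return cv2.remap(g,u[:,:1],u[:,1:],cv2.INTER_LINEAR).ravel()
# edge profile: just outside minus just inside, along hole edge and notch sides
th=np.radians(np.arange(0,360,2));th=th[np.abs(np.sin(th))>.36]
def ring(r):return np.c_[r*np.cos(th),r*np.sin(th)]
def side(w):
    x=np.linspace(.041,.046,11);return np.vstack([np.c_[s*x,np.full(11,t*w)] for s in(1,-1) for t in(1,-1)])
d=.0015
def score(p):
    return np.clip(val(p,ring(.039+d))-val(p,ring(.039-d)),-20,50).mean()+np.clip(val(p,side(.010+d))-val(p,side(.010-d)),-20,50).mean()
best=max(((score((x,y,a)),x,y,a) for x in np.arange(.562,.578,.001) for y in np.arange(.211,.227,.001) for a in np.radians(np.arange(12,36,1))))
s,*p=best
from scipy.optimize import minimize
r=minimize(lambda q:-score((q[0]/1e3,q[1]/1e3,q[2]/57.3)),[p[0]*1e3,p[1]*1e3,p[3-1]*57.3],method="Nelder-Mead",options=dict(initial_simplex=None))
print(best[0],p[:2],np.degrees(p[2]),r.x,-r.fun)
q=(r.x[0]/1e3,r.x[1]/1e3,r.x[2]/57.3)
# lid: fin yaw shown in picture -> overlay predicted fin top outline too
big=cv2.resize(im[20:350,220:420],None,fx=2.4,fy=2.4,interpolation=cv2.INTER_CUBIC)
f=lambda u:tuple(int(v) for v in (np.array(u)-[220,20]+.5)*2.4)
for pts in(ring(.039),side(.010)):
    for u in P(q,pts):cv2.circle(big,f(u),1,(0,0,255),-1)
j=np.radians(jaw(o)+90);c=o["position"]+[0,0,.019]
for z,L in((.019,.029),):
  for w in(-.008,.008):
    for l in(-L,L):
      X=c+[np.cos(j)*l-np.sin(j)*w,np.sin(j)*l+np.cos(j)*w,z];cv2.circle(big,f(proj(K,M,X)),3,(0,255,0),-1)
for a in np.arange(0,6.3,.1):
    X=c+[.049*np.cos(a),.049*np.sin(a),-.026];cv2.circle(big,f(proj(K,M,X)),1,(255,0,0),-1)
cv2.imwrite("pics/fit.png",big[:600]);print(big.shape)
E
```

```text
81.52434 [np.float64(0.5720000000000001), np.float64(0.218)] 25.0 [572.7763679  218.27197092  25.33519864] 83.01072692871094
(792, 480, 3)
```

View pics/fit.png

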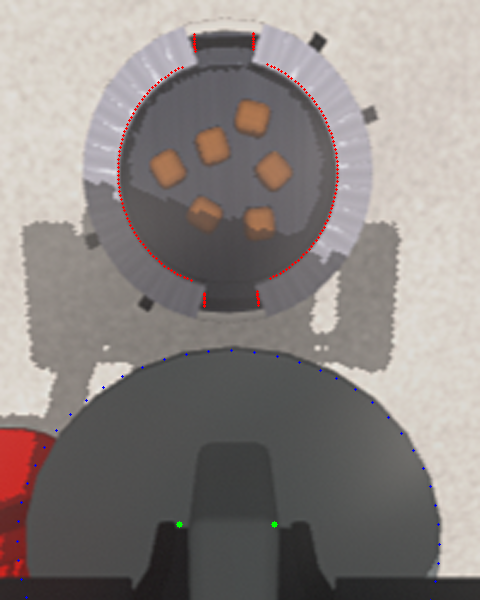

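Call:
drive_tool:
  plan:
    - [-25,0,0,0,-1,0,10]
    - [-55,15,-1,0,-1.5,0,10]
    - [-75,40,-1.7,0,-1.5,0,10]
    - [-84.5,65,-1.7,0,-1.5,0,10]
    - [-84.5,85,-1.7,0,-1.5,0,10]
    - [-84.5,85,-1.7,0,-1.5,0,10]
    - [-84.5,85,-1.7,0,-1.5,0,10]
    - [-84.5,85,-1.7,0,-1.5,0,10]

```text
time: 6.25
position: [0.5736, 0.2198, 0.1669]
tool_rot: [0.154, -0.69, 0.69, -0.156]
ft_force: [-1.0, 0.8, 0.2]
grip_width: 0.0156
```

```bash
python3 - <<'E'
from h import *
o=get_obs();print(o["position"],jaw(o)+90,o["ft_force"],o["moment"],rel(o,[.5725,.2189,.1255],-64.7))
E
```

```text
[0.57359733 0.21982211 0.16685351] 25.325023286817682 [-0.9501944   0.77588497  0.24619527] [ 0.00247568 -0.00698691 -0.04691159] (array([ 1.5, 41.4,  0.3]), array([-0.04,  0.03, -0.14]))
```

Call:
drive_tool:
  plan:
    - [1,10,0,0,0,0,10]
    - [1,18,0,0,0,0,10]
    - [1,24,0,0,0,0,10]
    - [1,28,0,0,0,0,10]
    - [1,28,0,0,0,0,10]

```text
time: 6.75
position: [0.5712, 0.2193, 0.1365]
tool_rot: [-0.156, 0.69, -0.69, 0.154]
ft_force: [-0.3, -0.3, -0.5]
grip_width: 0.0157
```

Call:
drive_tool:
  plan:
    - [0,3,0,0,0,0,10]
    - [0,6,0,0,0,0,10]
    - [0,8,0,0,0,0,10]
    - [0,10,0,0,0,0,10]
    - [0,11.5,0,0,0,0,10]
    - [0,11.5,0,0,0,0,10]
    - [0,11.5,0,0,0,0,10]

```text
time: 7.45
position: [0.5718, 0.2194, 0.1259]
tool_rot: [0.155, -0.69, 0.69, -0.155]
ft_force: [0.4, 0.2, -0.8]
grip_width: 0.0158
```

```bash
python3 - <<'E'
from h import *
o=get_obs();print(o["position"],jaw(o)+90,o["ft_force"],o["moment"])
E
```

```text
[0.57184379 0.21939985 0.12593702] 25.338984048873442 [ 0.41274467  0.22534104 -0.81168305] [-0.00570544 -0.02406957  0.00341738]
```

Call:
drive_tool:
  plan:
    - [0,0.5,0,0,0,0,10]
    - [0,1,0,0,0,0,10]
    - [0,1.5,0,0,0,0,10]
    - [0,1.5,0,0,0,0,10]

```text
time: 7.85
position: [0.572, 0.2194, 0.1255]
tool_rot: [0.155, -0.69, 0.69, -0.155]
ft_force: [-1.3, -0.7, 4.2]
grip_width: 0.0154
```

Call:
drive_tool:
  plan:
    - [0,0,0,0,2,0,10]
    - [0,0,0,0,5,0,10]
    - [0,0,0,0,9,0,10]
    - [0,0,0,0,12,0,10]
    - [0,0,0,0,15,0,10]
    - [0,0,0,0,15,0,10]
    - [0,0,0,0,15,0,10]

```text
time: 8.55
position: [0.5725, 0.219, 0.1255]
tool_rot: [0.064, -0.704, 0.704, -0.065]
ft_force: [-0.2, -1.7, 5.1]
grip_width: 0.0155
```

```bash
python3 - <<'E'
from h import *
o=get_obs();print(o["position"],jaw(o)+90,o["ft_force"],o["moment"])
E
```

```text
[0.57254423 0.21899988 0.12553874] 10.42292739462232 [-0.23106223 -1.67066317  5.14358197] [-0.23837422  0.26339885  0.09486048]
```

Call:
drive_tool:
  plan:
    - [0,0,0,0,3,0,10]
    - [0,0,0,0,6,0,10]
    - [0,0,0,0,10,0,10]
    - [0,0,0,0,14,0,10]
    - [0,0,0,0,17,0,10]
    - [0,0,0,0,20,0,10]
    - [0,0,0,0,21.2,0,10]
    - [0,0,0,0,21.2,0,10]
    - [0,0,0,0,21.2,0,10]

```text
time: 9.45
position: [0.5724, 0.2183, 0.1256]
tool_rot: [-0.066, -0.703, 0.705, 0.065]
ft_force: [-0.4, -4.9, 6.0]
grip_width: 0.0154
```

```bash
python3 - <<'E'
from h import *
m=[]
for i in range(6):
    o=get_obs();im=camera("wrist");m.append(o["moment"])
print(o["position"],jaw(o)+90,o["ft_force"],np.mean(m,0),np.std(m,0))
K,M=cam("wrist",o);cv2.imwrite("pics/w3.png",im)
big=cv2.resize(im[130:400,160:480],(800,675))[:600]
f=lambda u:tuple(int(v) for v in (np.array(u)-[160,130]+.5)*2.5)
G=np.array([.5722,.2192,0])
for a,col in((25.3-36,(0,0,255)),(25.3-68,(255,0,255))):
    for s in(0,180):
        for z in(.100,.085):
            t=np.radians(a+s);X=G+[.054*np.cos(t),.054*np.sin(t),z];cv2.circle(big,f(proj(K,M,X)),3,col,-1)
cv2.imwrite("pics/w3b.png",big)
s=camera("side");cv2.imwrite("pics/s3.png",cv2.resize(s[80:240,200:413],(800,600),interpolation=cv2.INTER_CUBIC))
E
```

```text
[0.57240689 0.21828652 0.12556343] -10.686897131271067 [-0.82554655 -4.41360815  6.09762636] [-0.45632466  0.27731174  0.41104764] [0.03276619 0.02528934 0.03268963]
```

View pics/w3b.png

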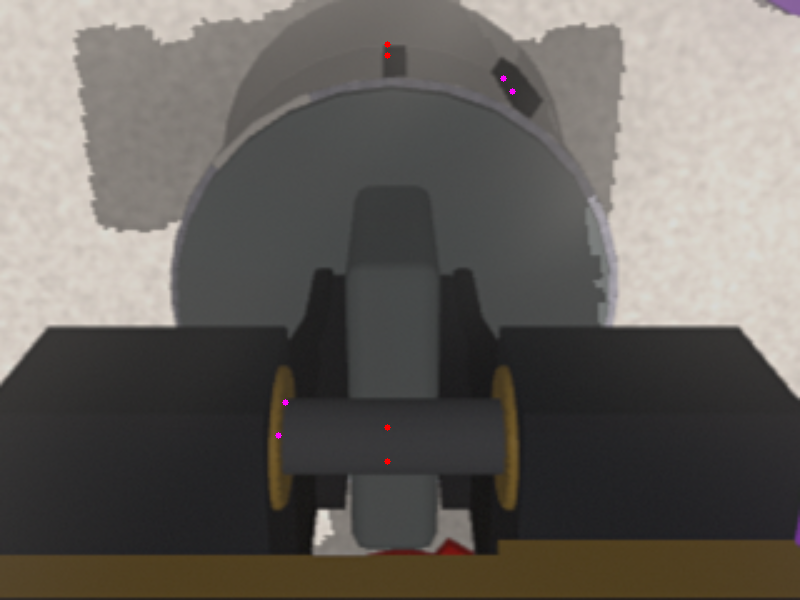

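View pics/s3.png

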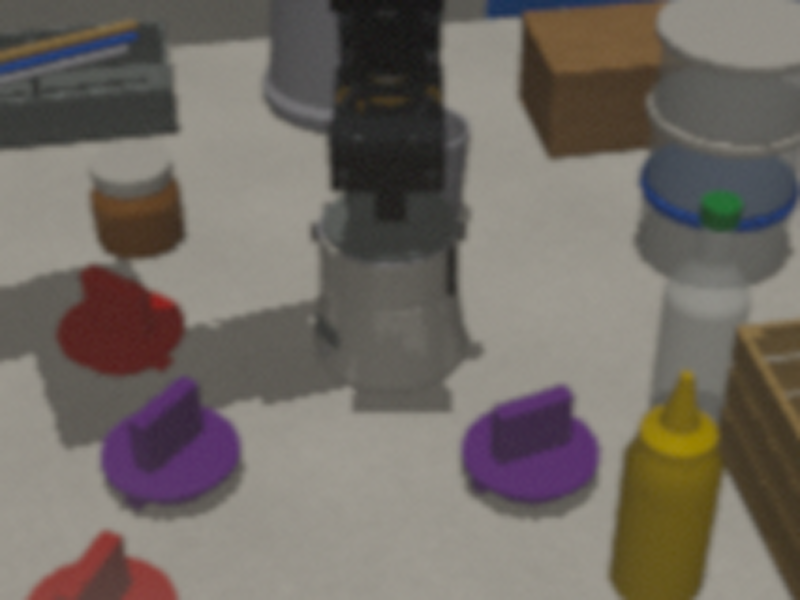

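The wrist view shows the fin centred at column 392, in line with the short rib at column 394; the tall rib is about 30° further round at (515,88). The flange sits on the rim, and the side view shows nothing else moved.

```bash
python3 -c "
from rig import *
o=get_obs();print(o['time'],o['position'],o['grip_width'],o['ft_force']);print(hand_in())"
```

```text
9.8 [0.57239748 0.21829363 0.12553943] 0.01557451420719718 [-2.14298775 -5.48424339  6.30174665]
the job is handed in; nothing more can be done
None
```

I fitted the grey finned lid, twisted it clockwise to half-way, and handed the job in at 9.8 s, still gripping it with 60 N. No verdict is reported.

- **Seating:** The lid dropped through the notches without contact force. The flange met the rim with the tool at 125.5 mm, as expected, at about 4–6 N.
- **Twist:** I turned it 36°, which is about 0.55 rad of collar travel by the given 0.08 rad of play. The collar angle itself was not measured. In the last wrist picture the fin was in line with the short rib and well short of the tall one. The grip was 15.6 mm across the 16 mm fin, with no slip seen.
- **Disagreements:**
  - The twisting moment read 0.41 N m against 0.32 from the spring alone, probably from rim friction and a 5 N sideways push.
  - The lid sits about 1 mm off the mouth's centre, within its play.
  - The wrist camera showed an offset of about 1 mm, which I allowed for.

The other things on the table were not touched, and looked in place in the final side view, which covers only the area around the grinder.

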